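# Fit the hotplate's control knob and hold it pressed in

## Robot

A 6-joint arm with a two-finger parallel gripper is mounted at the origin on a cart in front of the work surface, level with it; the furniture and walls round the work are solid. World frame = base frame: x ahead of the robot, y to its left, z up, the work surface at z = 0. Lengths are in mm, angles in rad, forces in N, time in s.
With the tool pointing down it reaches from about 350 to 775 mm from the base axis. Payload 7.3 kg.
Tool frame: the origin (TCP) lies midway between the tips of the shut fingers; the grasp point (between the pads) lies 19 mm behind it; x points along the fingers, y is the direction in which the jaws open and shut, and the axes are right-handed (so a half turn about x gives the same grasp; the last joint's range is limited). The gripper opens to 92 mm and grips with 3 to 60 N. Pads are 19 mm wide; open, the fingers measure 130 mm over their backs; the gripper's body (75 mm by 190 mm) begins 47 mm behind the grasp point.
Start: joints at [1.191, 0.342, 1.524, -0, 1.275, -0.146], TCP at [121.613, 510.74, 226.741] pointing down, gripper open.
Joint ranges: [-2.53, 2.53], [-0.77, 2.02], [0.04, 2.7], [-1, 4.14], [0.28, 2.66], [-3.11, 3.11]. Speed limits (rad/s): [2.57, 2.57, 3.14, 3.14, 3.14, 3.14].

## Interface

Orientations are given as [roll, pitch, yaw] about the fixed x, y, z axes, in that order (R = Rz(yaw) Ry(pitch) Rx(roll)).
In Python, from plant import bot gives the robot as it stands. The module is installed in compiled form; this text tells all that it offers.
- The arm moves only by the shell command python3 -m handwheel 'ROWS' [OPENING]. ROWS is JSON, a list that holds one entry, the list of rows, each a list of 4 numbers: the shift along the tool's x, y, z in cm, then the turn about the tool's x in rad. A call has 1 to 8 rows; each row shifts and turns the commanded pose from where the row before left it, along the tool's axes as they then stand; what a row does not reach is not made up. A row lasts 1/12 s, in which the tool goes at most 41.7 mm and 7.16 degrees, less where a joint would pass 70% of its speed; a pose out of reach is approached as far as the arm can. A call is refused whole if a number of a shift passes 4.17 or a number of a turn 0.125, either way. A call with a gripper value outside its range is refused whole. OPENING is the opening, from 0 (shut) to 1 (fully open), set as the call begins (- or left out, the last holds). The fingers move at their own pace and stop on an object; the grip force is fixed at half the most. Time passes only in rows, so rows that do not move let the fingers close. It gives the time, the measured TCP pose, the force and the opening at its end, in the units of the state.
- bot.get_obs(): the state, without advancing time (a new reading comes with each control period).
- bot.capture(name): name is "scene" or "top"; returns (picture, depth): 400x640x3 uint8, red, green, blue; 400x640 float32, mm along the optical axis (not along the pixel's ray), 0 where there is no reading.
- bot.camera_model(name): a dict with "fx", "fy", "cx", "cy" (pixels), "position" and "rotation" of the camera in the world. Camera axes: x right, y down, z forward; pixel columns grow to the right and rows downward; lengths in mm; the calibration is good to about 2 mm. A picture is of the moment at which its call begins. camera_model takes no time and is no camera call.
- bot.close_job(): hands the job in, once; it reports no verdict.
Trained networks look in the newest picture that a camera, given by its name, has taken for a name from the list of things; names that differ only in an ending like _2 or _b are one class to them, and where a whole thing is asked for, a point or a joint stands for the part that bears it (a point fixed in the world has none). Each returns a list of dicts, best first, with "conf" (0 to 1); they miss things now and then, are a little off and sometimes report something else, mostly with a low value. They report only what shows in the picture. A call takes as long as a camera call.
- bot.find_in(camera, label): "bbox" ([left, top, width, height] in pixels, round what is visible of it).
- bot.spot_point(camera, label): "point" ([column, row] in pixels: a listed point, or the origin of a listed thing).
The state is a dict: "time": time; "joint_positions": joint angles; "dq": joint speeds; "tau": joint torques, N m; "tool_pos": TCP position; "tcp_rot": TCP orientation; "contact_force": force on the tool from outside, world axes, zero at the start; "moment": the same for the moment, N m; "grip_width": finger opening in mm.
Only numpy, scipy, OpenCV 4.12 (cv2) and the standard library are available. Lean on these libraries where they do the work, as an engineer would, in place of code of your own. Each camera call takes 0.05 s, during which the arm holds its last target.

## Task

The control knob of the small table-top hotplate is kept in the one-drawer unit beside it: pull the drawer right out to its stop and leave it open, then take the knob out. Turn the knob so that its flat matches the flat of the D-shaped stem at the front of the hotplate, push it fully home on the stem, then press stem and knob down as far as they go and finish while still gripping the knob and holding it pressed in. Leave the salt shaker, mug and jam jar where they stand.

Things in the scene. Friction and masses are not known exactly. Their poses are not given: they have to be found in the camera images.
- unit: small pale wooden cabinet with one drawer, fixed on the worktop, 180 deep (x) x 190 wide (y) x 85 high; origin: centre of its underside; its own -x is the front, towards which the drawer slides out
- unit_drawer0 (a joint): how far the drawer is out, m: 0 closed, 0.1176 at its stop; starts 0 to 0.02 open, slides with about 1 N and stays where left. Inside it is 135 (x) x 148 (y), floor 22 mm above the worktop, side walls up to 63 mm, front panel up to 71 mm
- unit_drawer0_handle (a point): middle of the drawer's steel bar handle: a round level bar 11 mm thick and 95 long along the unit's y, its centre 47 mm above the worktop, 35 mm in front of the drawer's front panel (29 mm clear behind the bar), carried by a thin strut at 40 mm either side of the middle; moves with the drawer
- hotplate: table-top electric hotplate, fixed: steel case 230 (x) x 190 (y), its top 55 mm above the worktop, with a dark round plate 132 across (top at 70 mm) towards the back (+x); origin: centre of its underside
- stem_tip (a point): centre of the top of the hotplate's upright D-shaped stem, 85 mm in front (-x) of the hotplate's origin, 79.5 mm above the worktop when released (21.5 above the grey ring round it). 13 mm in diameter, one flat 2.5 mm from the axis that looks along this point's own -x (to the hotplate's front edge, away from the plate). Top 2.5 mm tapered in by 1.5. Does not turn; z up
- stem (a joint): how far the spring-loaded stem is pressed down, m: 0 released, 0.006 at its stop; the spring pushes back with 4 N at the start and 10 N at the stop
- knob: black plastic knob, 41 high, 35 to 70 g, upright on the drawer's floor; origin: centre of underside, z up. Round skirt 46 across, 17 high; on it a wing grip along the knob's x, 12 thick (y), 17 to 41 mm above the underside, from x = -22.5 to 20, sides parallel from -13.5 on, -x end a pointed nose. Its bore's flat is on the nose side (-x): it fits when knob and stem_tip have the same yaw
- knob_bore (a point): centre of the closed upper end of the knob's bore, on its axis 14 mm above its underside. The bore is a blind D open below, 14 deep, 15 in diameter, with a flat 3.4 mm from the axis on the nose side, chamfered at the mouth. When the knob is home this point lies on the stem's tip
- salt: salt shaker, 44 across, 90 high, upright on the worktop; bystander; origin: centre of its underside
- mug: striped white mug, 90 x 120 with its handle, 88 high; bystander; origin: centre of its underside
- jam: jam jar with lid, 65 across, 86 high; bystander; origin: centre of its underside

How it is judged:
By the outcome, as a careful person would: the job done as asked, in the order asked, and still so for the second after the job is handed in, while the arm keeps its last pose, push and grip.
It also fails if it takes over 51 s, if anything falls off the work surface, if the arm or the gripper's body presses on something with over 40 N, if the wrist force passes 120 N, or if a joint passes its speed limit or range.

## Working session

There is one attempt and no reset: what is moved stays moved. The work goes in short steps, Python scripts to look and compute and a shell command to move; the robot and the scene stay as the last step left them, time stands still between calls to the robot, and variables do not carry over. Pictures are saved under pics/ and viewed, and the job is handed in when it is done.

```bash
ls; mkdir -p pics
python3 - <<'E'
from plant import bot
import cv2,numpy as np
o=bot.get_obs()
for k,v in o.items(): print(k,np.round(v,3))
for n in("scene","top"):
    p,d=bot.capture(n); cv2.imwrite(f"pics/{n}0.png",p[:,:,::-1]); m=bot.camera_model(n); print(n,m)
    for l in["unit","unit_drawer0_handle","hotplate","stem_tip","knob","knob_bore","salt","mug","jam"]:
        try: print(l,bot.spot_point(n,l)[:2],bot.find_in(n,l)[:1])
        except Exception as e: print(l,e)
E
```

```text
pics
time 0.0
joint_positions [ 1.191  0.343  1.525  0.     1.275 -0.146]
dq [-0.001 -0.001 -0.    -0.     0.002  0.001]
tau [ 1.0000e-03 -4.3125e+01 -2.4423e+01  7.2000e-02  5.6000e-02 -0.0000e+00]
tool_pos [121.461 510.34  226.04 ]
tcp_rot [-1.722  1.569 -1.955]
contact_force [0.709 0.325 0.519]
moment [0.097 0.02  0.009]
grip_width 91.829
scene {'fx': 474.71265498592487, 'fy': 474.71265498592487, 'cx': 310.1818760316822, 'cy': 207.0176086947359, 'position': array([ -488.59299957, -1118.21951953,   763.18531936]), 'rotation': array([-1.98591762,  0.01302332, -0.75631747])}
unit [{'point': [285.7, 201.8], 'conf': 0.78}] [{'bbox': [253.3, 173.5, 66.2, 41.3], 'conf': 0.65}]
unit_drawer0_handle [{'point': [258.2, 198.8], 'conf': 0.73}] [{'bbox': [251.7, 188.9, 32.7, 25.6], 'conf': 0.74}]
hotplate [{'point': [327.9, 236.5], 'conf': 0.41}] [{'bbox': [303.0, 223.2, 89.3, 53.2], 'conf': 0.94}]
stem_tip [{'point': [326.5, 241.5], 'conf': 0.35}] []
knob [] []
knob_bore [] []
salt [{'point': [314.6, 223.2], 'conf': 0.67}] [{'bbox': [311.8, 201.1, 9.1, 23.5], 'conf': 0.64}]
mug [{'point': [208.5, 205.0], 'conf': 0.57}] [{'bbox': [193.8, 180.1, 27.7, 23.8], 'conf': 0.94}]
jam [] [{'bbox': [415.6, 239.7, 23.2, 31.4], 'conf': 0.75}]
top {'fx': 496.4611219945475, 'fy': 496.4611219945475, 'cx': 319.97044573278924, 'cy': 200.19111882467183, 'position': array([-593.05849443, -393.44526905, 1596.30097901]), 'rotation': array([-2.46245502, -0.01606733, -1.19767371])}
unit [] []
unit_drawer0_handle [] []
hotplate [] []
stem_tip [] []
knob [] []
knob_bore [] []
salt [] []
mug [] []
jam [] []
```

View pics/scene0.png

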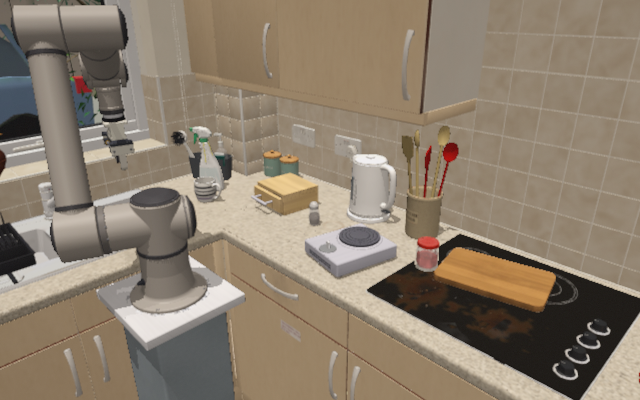

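View pics/top0.png

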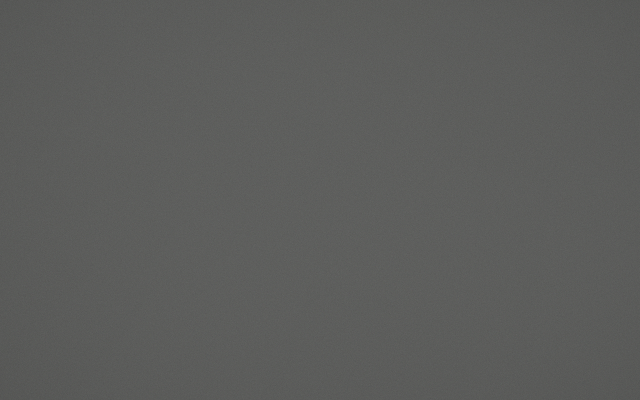

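```bash
cat > h.py <<'E'
from plant import bot
import cv2,numpy as np
from scipy.spatial.transform import Rotation as R
def cam(n):
    m=bot.camera_model(n); return m, R.from_euler('xyz',m['rotation']).as_matrix(), np.array(m['position'])
def cloud(n,d):
    m,r,t=cam(n); v,u=np.mgrid[:400,:640]
    c=np.stack([(u-m['cx'])/m['fx']*d,(v-m['cy'])/m['fy']*d,d],-1)
    w=c@r.T+t; w[d<=0]=np.nan; return w
def proj(n,p):
    m,r,t=cam(n); c=(np.atleast_2d(p)-t)@r
    return np.c_[c[:,0]/c[:,2]*m['fx']+m['cx'],c[:,1]/c[:,2]*m['fy']+m['cy']]
def ray(n,uv,z):
    m,r,t=cam(n); k=r@np.array([(uv[0]-m['cx'])/m['fx'],(uv[1]-m['cy'])/m['fy'],1]); return t+k*(z-t[2])/k[2]
def crop(p,f,u0,v0,u1,v1,s):
    cv2.imwrite(f,cv2.resize(p[v0:v1,u0:u1,::-1],None,fx=s,fy=s,interpolation=cv2.INTER_CUBIC))
E
python3 - <<'E'
from h import *
p,d=bot.capture("top"); print(p.std(),np.percentile(d,[0,50,100]))
p,d=bot.capture("scene"); np.save('s0.npy',d); np.save('p0.npy',p)
crop(p,'pics/c0.png',240,160,400,280,5)
w=cloud("scene",d)
for uv in [(300,185),(320,250),(350,255),(360,237),(326,243),(400,330),(310,230)]: print(uv,w[uv[1],uv[0]].round(1))
print(bot.get_obs()['time'])
E
```

```text
2.208822884198171 [  0.         102.73954773 156.82693481]
(300, 185) [684.1 196.6  83.2]
(320, 250) [ 400.7 -205.9   58. ]
(350, 255) [ 449.9 -284.8   52.7]
(360, 237) [ 533.5 -250.8   70.6]
(326, 243) [ 424.8 -207.8   73.8]
(400, 330) [ 329.2 -564.7   -1.1]
(310, 230) [ 5.517e+02 -2.000e-01  0.000e+00]
2.0
```

View pics/c0.png

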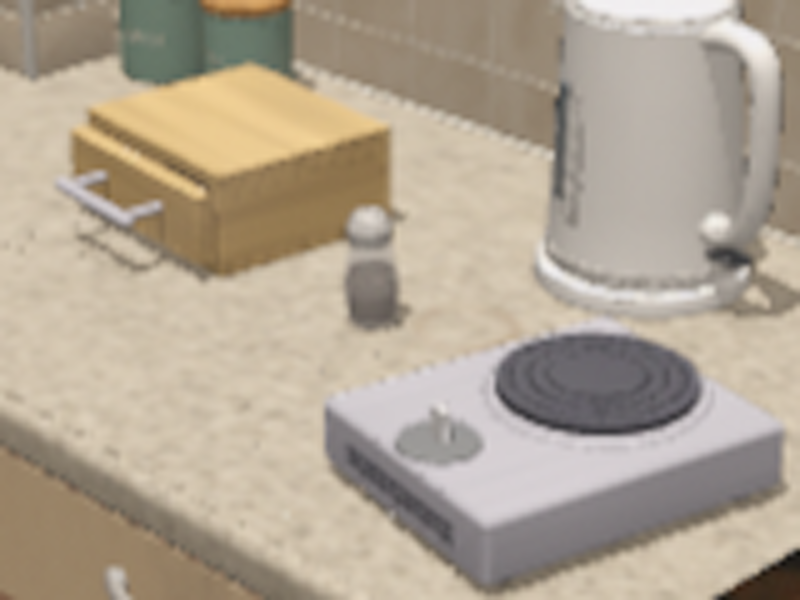

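```bash
cat > fit.py <<'E'
from h import *
from scipy.optimize import minimize
d=np.load('s0.npy'); p=np.load('p0.npy'); w=cloud("scene",d); S=8
def polymask(pts,z,box):
    uv=proj("scene",np.c_[pts,np.full(len(pts),z)])
    u0,v0,u1,v1=box; m=np.zeros(((v1-v0)*S,(u1-u0)*S),np.uint8)
    q=((uv-[u0,v0]+0.5)*S-0.5); cv2.fillPoly(m,[np.round(q*16).astype(np.int32)],255,shift=4)
    return cv2.resize(m,(u1-u0,v1-v0),interpolation=cv2.INTER_AREA)/255.
def rect(x,y,a,L,W):
    c,s=np.cos(a),np.sin(a); l=np.array([[-L,-W],[L,-W],[L,W],[-L,W]])/2
    return l@np.array([[c,s],[-s,c]])+[x,y]
def fit(box,zlo,zhi,z,L,W,x0):
    u0,v0,u1,v1=box; ww=w[v0:v1,u0:u1]; m=((ww[...,2]>zlo)&(ww[...,2]<zhi)).astype(float)
    f=lambda q:np.abs(polymask(rect(q[0],q[1],q[2]/100,L,W),z,box)-m).sum()
    best=None
    for a in np.arange(-60,61,15):
        r=minimize(f,[x0[0],x0[1],a],method='Nelder-Mead',options=dict(initial_simplex=[[x0[0],x0[1],a],[x0[0]+20,x0[1],a],[x0[0],x0[1]+20,a],[x0[0],x0[1],a+15]],xatol=.05,fatol=.01,maxiter=600))
        if best is None or r.fun<best.fun: best=r
    print(best.x,best.fun,m.sum()); return best.x
if __name__=="__main__":
    zz=w[160:280,240:400]; 
    print("unit top z",np.nanmedian(w[180:188,295:305,2]), "hp top z", np.nanmedian(w[252:258,345:352,2]),'table',np.nanmedian(w[225:235,290:305,2]))
    fit((245,165,330,220),77,95,85,180,190,(690,190))
    # hotplate: top incl. plate: remove the plate by filling: use z 45..90 and allow plate/stem
    fit((295,215,400,285),48,90,55,230,190,(500,-240))
    # round plate centre
    ww=w[215:285,295:400].reshape(-1,3); c=ww[(ww[:,2]>66)&(ww[:,2]<75)&(np.hypot(ww[:,0]-530,ww[:,1]+245)<85)]
    (e,ax,an)=cv2.fitEllipse(c[cv2.convexHull(c[:,:2].astype(np.float32),returnPoints=False)[:,0],:2].astype(np.float32)); print('plate',e,ax, c.mean(0))
    s=w[232:255,318:335]; 
    for r in s: print(' '.join('%3.0f'%x for x in r[:,2]))
E
python3 fit.py
```

```text
unit top z 83.21401204812395 hp top z 54.217321841201226 table -1.3340037319367752
[651.48969426 235.86839595 -10.15137192] 144.0078431372549 858.0
[ 504.0474904  -235.45002773  -21.01650795] 88.67058823529412 2134.0
plate (543.876220703125, -240.179931640625) (129.153564453125, 132.41531372070312) [ 542.66247232 -240.94309142   68.09808492]
 -2  -1  -4  -2  -4  -5  -2   2  -1   3   0  -3  -4  55  54  55  56
  1   0  -0  -2  -2  -3  -4  -1  -2  -2  52  54  55  56  53  53  55
 -1  -5  -2  -1  -0  -4  55  55  53  53  52  52  55  56  52  53  55
 -1   1  -1  57  50  54  55  52  53  52  55  54  53  54  53  56  53
 55  54  54  52  55  54  53  53  54  54  52  55  56  55  56  57  53
 57  55  55  53  55  53  51  55  54  56  53  55  54  54  55  55  56
 57  53  54  56  51  56  53  57  54  55  57  54  54  55  54  52  53
 55  58  54  54  57  53  56  54  54  57  56  54  54  54  52  53  55
 56  54  55  52  55  54  57  52  55  53  56  53  53  50  54  53  55
 55  51  51  55  54  52  53  56  53  79  77  51  58  53  55  54  53
 54  55  55  54  54  54  54  56  78  77  79  77  54  55  55  53  55
 55  56  55  54  53  55  54  58  74  76  73  76  57  54  53  52  55
 53  53  57  54  57  54  52  58  70  71  74  71  55  55  52  56  54
 51 nan  53  57  56  58  58  55  65  71  72  69  57  56  57  57  52
 53  56  55  58  58  56  57  55  62  67  66  66  58  55  57  56  56
 51  54  60  56  56  58  57  59  58  60  63  62  55  54  57  57  57
 54  56  54  58  56  57  58  57  59  60  61  58  57  57  58  55  56
 53  59  55  57  59  56  57  55  57  59  56  57  58  59  56  58  56
 51  52  58  57  58  56  59  56  56  57  57  55  56  54  57  55  57
 53  52  51  55  55  59  59  61  57  58  56  58  58  58  56  59  54
 48  48  50  54  54  59  57  57  56  54  57  58  57  56  57  56  54
 44  46  49  52  52  52  56  56  57  53  54  55  53  54  55  55  51
 40  42  44  51  49  53  54  54  54  55  55  54  53  52  52  55  56
```

Run:
```python
from fit import *
w2=w
m=((w[...,2]>77)&(w[...,2]<92)); sub=m[165:220,245:330].astype(np.uint8)
n,lab,st,c=cv2.connectedComponentsWithStats(sub); print(st)
i=1+st[1:,4].argmax(); 
vv,uu=np.nonzero(lab==i); P=np.array([ray("scene",(u+245,v+165),85) for u,v in zip(uu,vv)])
print(cv2.minAreaRect(P[:,:2].astype(np.float32)))
q=p.copy(); q[165:220,245:330][lab==i]=[255,0,0]; 
m=((w[...,2]>48)&(w[...,2]<62)); q[m]=[0,255,0]
crop(q,'pics/m0.png',240,160,400,280,5)
```

```text
[[   0    0   85   55 3817]
 [  38    0   13    2   17]
 [  78    0    7    3   13]
 [  13    8   60   25  790]
 [  65   37    9    6   38]]
((649.8720703125, 233.92434692382812), (208.88998413085938, 174.935546875), 83.91596221923828)
```

View pics/m0.png

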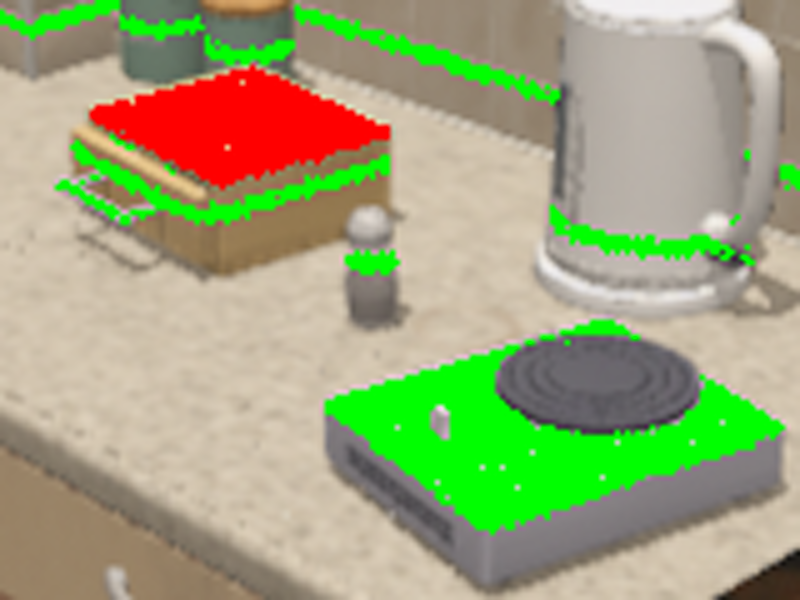

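```bash
cat > c.py <<'E'
from h import *
def P(x,y,z,u0=240,v0=160,s=5): return ray("scene",(u0+(x+.5)/s-.5,v0+(y+.5)/s-.5),z)
def show(C,z,n):
    q=[P(*c,z) for c in C]; print(n)
    for i in range(4):
        e=q[(i+1)%4]-q[i]; print(q[i][:2].round(1),'len',np.hypot(*e[:2]).round(1),'dir',np.degrees(np.arctan2(e[1],e[0])).round(1))
    print('c',np.mean(q,0).round(1))
E
python3 - <<'E'
from c import *
show([(90,111),(252,63),(391,128),(214,187)],85,'unit')
show([(326,403),(600,321),(784,428),(487,529)],55,'hp')
E
```

```text
unit
[584.2 341.7] len 168.4 dir -2.2
[752.5 335.3] len 195.3 dir -96.9
[729.1 141.4] len 177.8 dir 177.9
[551.4 147.9] len 196.6 dir 80.4
c [654.3 241.6  85. ]
hp
[ 415. -122.] len 218.7 dir -11.5
[ 629.3 -165.8] len 184.8 dir -100.7
[ 595.  -347.4] len 224.3 dir 168.3
[ 375.3 -302. ] len 184.3 dir 77.6
c [ 503.7 -234.3   55. ]
```

Run:
```python
from fit import *
u=w[165:222,245:325].reshape(-1,3)
def plane(pts,name,it=30):
    a=None
    pts=pts[np.isfinite(pts[:,0])]
    for k in range(it):
        c=pts.mean(0); 
        xy=pts[:,:2]-c[:2]; U,S_,V=np.linalg.svd(xy,full_matrices=False); n=V[-1]; r=xy@n
        keep=np.abs(r)<max(4,2.5*r.std()); 
        if keep.all(): break
        pts=pts[keep]
    print(name,'n',len(pts),'c',c.round(1),'yaw of line',np.degrees(np.arctan2(V[0][1],V[0][0])).round(2),'std',r.std().round(2))
s=u[(u[:,2]>12)&(u[:,2]<76)&(u[:,0]>560)&(u[:,1]<175)&(u[:,1]>110)]
plane(s,'unit side')
f=u[(u[:,2]>12)&(u[:,2]<66)&(u[:,0]<590)&(u[:,1]>165)&(u[:,0]>530)]
plane(f,'unit front')
t=u[(u[:,2]>40)&(u[:,2]<54)&(u[:,0]<565)&(u[:,1]>165)]
b=u[(u[:,2]>30)&(u[:,2]<60)&(u[:,0]<535)&(u[:,1]>165)]
plane(b,'handle'); print(b.min(0),b.max(0))
h=w[225:285,295:400].reshape(-1,3)
s=h[(h[:,2]>8)&(h[:,2]<46)&(h[:,1]<-290)&(h[:,0]>385)&(h[:,0]<600)]; plane(s,'hp side')
f=h[(h[:,2]>8)&(h[:,2]<46)&(h[:,1]>-290)&(h[:,0]<425)]; plane(f,'hp front')
```

```text
unit side n 524 c [641.4 152.5  45. ] yaw of line 174.09 std 3.46
unit front n 242 c [556.5 242.5  42.7] yaw of line -95.97 std 2.0
handle n 46 c [519.1 254.8  48.2] yaw of line -95.42 std 2.5
[507.87932061 205.26256705  41.77452878] [533.1995619  307.57806895  54.06730712]
hp side n 570 c [ 487.6 -320.8   28.3] yaw of line 167.95 std 2.13
hp front n 301 c [ 398.6 -206.9   28.5] yaw of line -102.05 std 1.36
```

```bash
cat > g.py <<'E'
from h import *
def go(x,y,z,jaw=None):
    """jaw: world direction (deg) of jaw axis, mod 180"""
    o=bot.get_obs(); r=R.from_euler('xyz',o['tcp_rot']).as_matrix(); t=np.array(o['tool_pos'])
    a=np.degrees(np.arctan2(r[1,1],r[0,1])); 
    print('t',round(o['time'],2),'tcp',t.round(1),'xdir',r[:,0].round(3),'jaw',a.round(2),'q6',np.round(o['joint_positions'][5],2),'F',np.round(o['contact_force'],1),'w',round(o['grip_width'],1))
    dl=r.T@(np.array([x,y,z])-t)/10
    print('shift cm (tool axes now)',dl.round(2))
    if jaw is not None:
        # tool x is down: turn +phi about tool x lowers the world angle
        da=(jaw-a+90)%180-90; phi=-np.radians(da); print('turn about tool x',phi.round(3),'or',(phi-np.sign(phi)*np.pi).round(3))
        r2=r@R.from_euler('x',phi).as_matrix(); print('shift after turn',(r2.T@(np.array([x,y,z])-t)/10).round(2))
E
python3 - <<'E'
from g import *
go(513.9,261.3,200,-5.95)
for n,uv,z in [('handle',(258.2,198.8),47),('stem',(326.5,241.5),79.5),('stemcrop',(240+440.5/5-.4,160+406/5-.4),79.5),('salt',(314.6,223.2),0),('mug',(208.5,205),0),('jam',(427,268),0)]: print(n,ray("scene",uv,z).round(1))
d=np.load('s0.npy');w=cloud("scene",d)
s=w[241:246,325:331].reshape(-1,3); s=s[s[:,2]>69]; print('stem surf',s.mean(0),len(s))
E
```

```text
t 2.0 tcp [121.6 510.8 226.7] xdir [ 0.  0. -1.] jaw 76.61 q6 -0.15 F [-0.7 -0.3  0. ] w 91.9
shift cm (tool axes now) [  2.67 -15.18  43.94]
turn about tool x 1.441 or -1.701
shift after turn [ 2.67 41.6  20.75]
handle [530.8 272.   47. ]
stem [ 425.2 -209.6   79.5]
stemcrop [ 431.  -208.9   79.5]
salt [602.3  28.7   0. ]
mug [415.  454.7   0. ]
jam [ 627.7 -442.9    0. ]
stem surf [ 427.00770015 -212.06799886   74.57276301] 16
```

```bash
python3 -m handwheel '[[[0,-1.38,3.99,0],[0,-1.38,3.99,0],[0,-1.38,3.99,0],[0,-1.38,3.99,0],[0,-1.38,3.99,0],[0,-1.38,3.99,0],[0,-1.38,3.99,0],[0,-1.38,3.99,0]]]' 0.43; python3 -m handwheel '[[[0,-1.38,3.99,0],[0,-1.38,3.99,0],[0,-1.38,3.99,0],[0,0,0,0.12],[0,0,0,0.12],[0,0,0,0.12],[0,0,0,0.12],[0,0,0,0.12]]]'; python3 -m handwheel '[[[0.5,0,0,0.12],[1,0,0,0.12],[1.5,0,0,0.12],[1.5,0,0,0.12],[1.5,0,0,0.12],[1.5,0,0,0.12],[1,0,0,0.12],[0,0,0,0]]]'; python3 -c "
from g import *
go(513.9,261.3,33,-5.95)"
```

```text
time: 2.67
tool_pos: [404.4, 330.4, 226.9]
tcp_rot: [1.062, 1.57, 0.829]
contact_force: [-0.3, 1.0, -0.1]
grip_width: 42.9
time: 3.33
tool_pos: [508.4, 264.5, 226.6]
tcp_rot: [-2.3, 1.571, -3.14]
contact_force: [-0.2, -0.0, -0.6]
grip_width: 38.9
time: 4.0
tool_pos: [507.0, 264.2, 139.4]
tcp_rot: [-1.135, 1.566, -2.813]
contact_force: [-1.0, -0.6, 0.1]
grip_width: 39.4
t 4.0 tcp [507.  264.2 139.4] xdir [-0.004 -0.001 -1.   ] jaw -6.15 q6 0.45 F [-1.  -0.6  0.1] w 39.4
shift cm (tool axes now) [10.64  0.76  0.19]
turn about tool x -0.003 or 3.138
shift after turn [10.64  0.76  0.2 ]
```

```bash
python3 -m handwheel '[[[1.5,0.35,0.1,0],[1.5,0.35,0.1,0],[1,0,0,0],[0,0,0,0]]]'
python3 - <<'E'
from g import *
go(513.9,261.3,33,-5.95)
p,d=bot.capture("scene"); w=cloud("scene",d)
crop(p,'pics/a1.png',220,120,340,220,6)
o=bot.get_obs(); t=np.array(o['tool_pos']); print('tcp px',proj("scene",t))
print(bot.spot_point("scene","unit_drawer0_handle"))
g=w.reshape(-1,3); k=g[(np.abs(g[:,0]-t[0])<60)&(np.abs(g[:,1]-t[1])<40)&(g[:,2]>t[2]-20)&(g[:,2]<t[2]+30)]
print(len(k),k.min(0),k.max(0),k.mean(0))
E
```

```text
time: 4.33
tool_pos: [514.1, 261.5, 100.1]
tcp_rot: [-1.149, 1.567, -2.82]
contact_force: [-0.9, -0.4, -0.2]
grip_width: 39.6
t 4.33 tcp [514.1 261.5 100.1] xdir [-0.003 -0.001 -1.   ] jaw -5.77 q6 0.44 F [-0.9 -0.4 -0.2] w 39.6
shift cm (tool axes now) [6.71 0.01 0.01]
turn about tool x 0.003 or -3.138
shift after turn [6.71 0.01 0.01]
tcp px [[255.62704562 187.63630564]]
[{'point': [257.6, 199.8], 'conf': 0.82}]
92 [471.38598565 224.63162895  82.42588329] [573.58632261 275.96136334 131.16253912] [511.99031027 254.21967316 116.12401172]
```

View pics/a1.png

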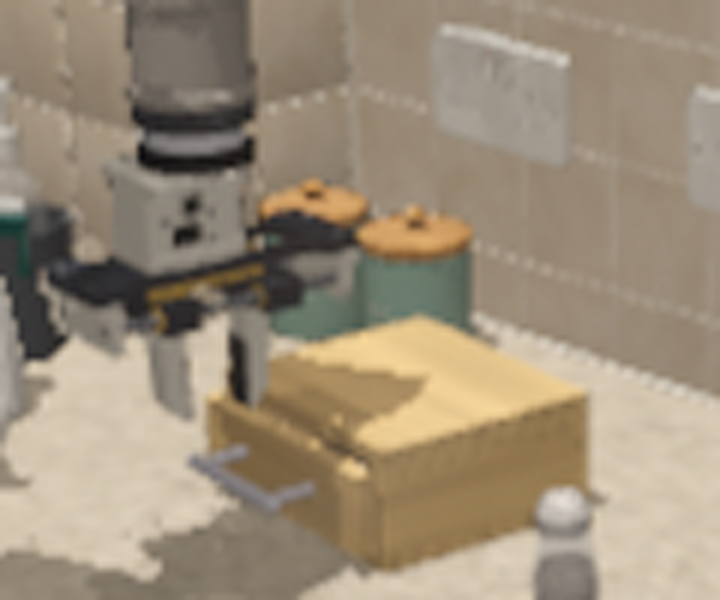

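Run:
```python
from g import *
for uv in [(258.8,200.1),(257.6,199.8),(258.2,198.8),(220+197/6-.4,120+462/6-.4),(220+276/6-.4,120+504/6-.4)]: print(ray("scene",uv,47).round(1))
print(proj("scene",[[513.9,261.3,28],[523.3,260.3,47]]))
```

```text
[524.5 259.9  47. ]
[523.  265.6  47. ]
[530.8 272.   47. ]
[528.5 306.1  47. ]
[521.8 214.1  47. ]
[[256.69520725 205.25424175]
 [258.49778586 200.15599603]]
```

```bash
python3 -m handwheel '[[[2,0,0,0],[2,0,0,0],[1,0,0,0],[0.8,0,0,0],[0.8,0,0,0],[0,0,0,0]]]'; python3 -m handwheel '[[[0,0,0,0],[0,0,0,0],[0,0,0,0],[0,0,0,0],[0,0,0,0]]]' 0
```

```text
time: 4.93
tool_pos: [514.7, 261.9, 34.9]
tcp_rot: [-1.181, 1.57, -2.855]
contact_force: [0.5, -0.1, 0.2]
grip_width: 39.7
time: 5.35
tool_pos: [515.7, 262.2, 36.5]
tcp_rot: [2.057, 1.569, 0.383]
contact_force: [0.8, 0.6, 0.7]
grip_width: 10.8
```

```bash
python3 -m handwheel '[[[0,-1,0,0],[0,-1.5,0,0],[0,-1.5,0,0],[0,-1.5,0,0],[0,-1.5,0,0],[0,-1,0,0],[0,0,0,0]]]'; python3 -m handwheel '[[[0,-0.4,0,0],[0,-0.4,0,0],[0,-0.4,0,0],[0,0,0,0]]]'
```

```text
time: 5.93
tool_pos: [433.9, 271.0, 36.4]
tcp_rot: [-2.672, 1.57, 1.938]
contact_force: [-1.0, 2.9, 2.2]
grip_width: 10.2
time: 6.27
tool_pos: [423.8, 272.0, 36.4]
tcp_rot: [2.41, 1.569, 0.736]
contact_force: [-1.3, 4.1, 7.6]
grip_width: 9.6
```

Run:
```python
from g import *
go(415,272,34,-5.95)
p,d=bot.capture("scene")
crop(p,'pics/a2.png',200,130,330,225,6)
```

```text
t 6.27 tcp [423.8 272.   36.4] xdir [ 0.001  0.001 -1.   ] jaw -5.91 q6 0.52 F [-1.3  4.1  7.6] w 9.6
shift cm (tool axes now) [ 0.24 -0.87  0.09]
turn about tool x 0.001 or -3.141
shift after turn [ 0.24 -0.87  0.09]
```

View pics/a2.png

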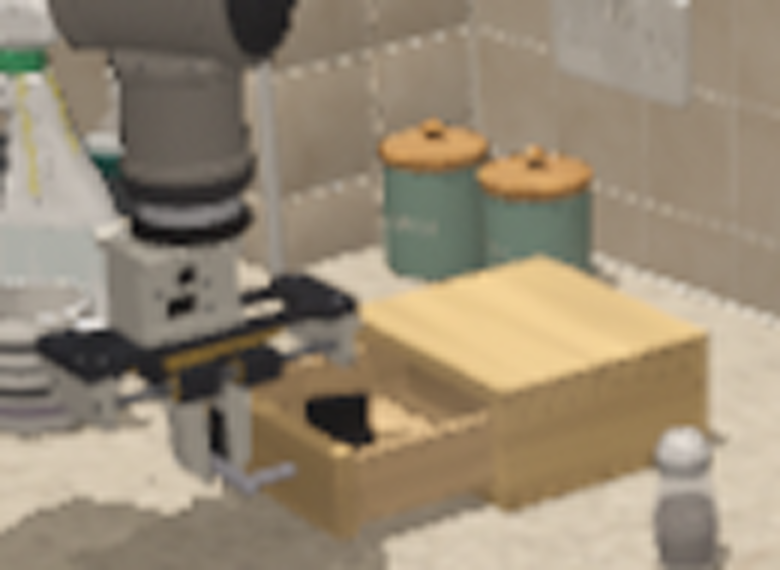

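```bash
python3 -m handwheel '[[[0,0,0,0],[0.4,0,0,0],[0.4,0,0,0],[0,0,0,0]]]' 0.2;  python3 -m handwheel '[[[0,0,0,0],[0,0,0,0],[0,0,0,0]]]' 0; python3 -m handwheel '[[[0,-0.4,0,0],[0,-0.4,0,0],[0,-0.4,0,0],[0,0,0,0]]]'
```

```text
time: 6.65
tool_pos: [422.6, 270.7, 26.4]
tcp_rot: [-1.006, 1.568, -2.68]
contact_force: [0.5, 0.3, 0.0]
grip_width: 18.1
time: 6.9
tool_pos: [423.3, 271.2, 27.3]
tcp_rot: [-0.947, 1.57, -2.621]
contact_force: [0.5, -0.2, -3.8]
grip_width: 9.9
time: 7.23
tool_pos: [412.9, 272.3, 27.4]
tcp_rot: [1.614, 1.567, -0.059]
contact_force: [9.1, -3.8, -14.3]
grip_width: 9.8
```

```bash
python3 -m handwheel '[[[-0.1,-0.3,0,0],[0,-0.2,0,0],[0,0,0,0]]]'; python3 -c "
from g import *
go(408,272,27,-5.95)"
```

```text
time: 7.48
tool_pos: [412.9, 272.5, 27.7]
tcp_rot: [1.719, 1.559, 0.046]
contact_force: [29.1, -9.3, -35.1]
grip_width: 10.2
t 7.48 tcp [412.9 272.5  27.7] xdir [ 0.012  0.001 -1.   ] jaw -5.85 q6 0.54 F [ 29.1  -9.3 -35.1] w 10.2
shift cm (tool axes now) [ 0.06 -0.49  0.1 ]
turn about tool x 0.002 or -3.14
shift after turn [ 0.06 -0.49  0.1 ]
```

```bash
python3 -m handwheel '[[[0,0.45,0,0],[0,0,0,0]]]'; python3 -m handwheel '[[[0,0,0,0],[0,0,0,0],[0,0,0,0],[-1,0,0,0],[-3,0,0,0],[-4,0,0,0],[-4,0,0,0],[0,0,0,0]]]' 0.3
python3 - <<'E'
from g import *
go(408,272,27,-5.95)
p,d=bot.capture("scene"); np.save('s1.npy',d); np.save('p1.npy',p)
crop(p,'pics/a3.png',200,130,330,225,6)
for l in["knob","knob_bore","unit_drawer0_handle"]:
    print(l,bot.spot_point("scene",l)[:2],bot.find_in("scene",l)[:1])
E
```

```text
time: 7.65
tool_pos: [412.9, 272.3, 27.6]
tcp_rot: [1.694, 1.569, 0.02]
contact_force: [11.6, -1.9, -22.4]
grip_width: 9.8
time: 8.32
tool_pos: [414.5, 274.7, 157.0]
tcp_rot: [2.123, 1.556, 0.449]
contact_force: [0.3, 0.7, 0.8]
grip_width: 27.9
t 8.32 tcp [414.5 274.7 157. ] xdir [ 0.013  0.006 -1.   ] jaw -5.87 q6 0.53 F [0.3 0.7 0.8] w 27.9
shift cm (tool axes now) [12.99 -0.77  0.44]
turn about tool x 0.001 or -3.14
shift after turn [12.99 -0.77  0.44]
knob [{'point': [252.9, 209.7], 'conf': 0.58}] []
knob_bore [{'point': [326.8, 237.7], 'conf': 0.49}, {'point': [255.2, 205.1], 'conf': 0.41}] [{'bbox': [248.8, 197.1, 11.6, 10.2], 'conf': 0.55}]
unit_drawer0_handle [{'point': [231.5, 208.2], 'conf': 0.93}] [{'bbox': [231.2, 186.3, 51.7, 36.6], 'conf': 0.84}]
```

View pics/a3.png

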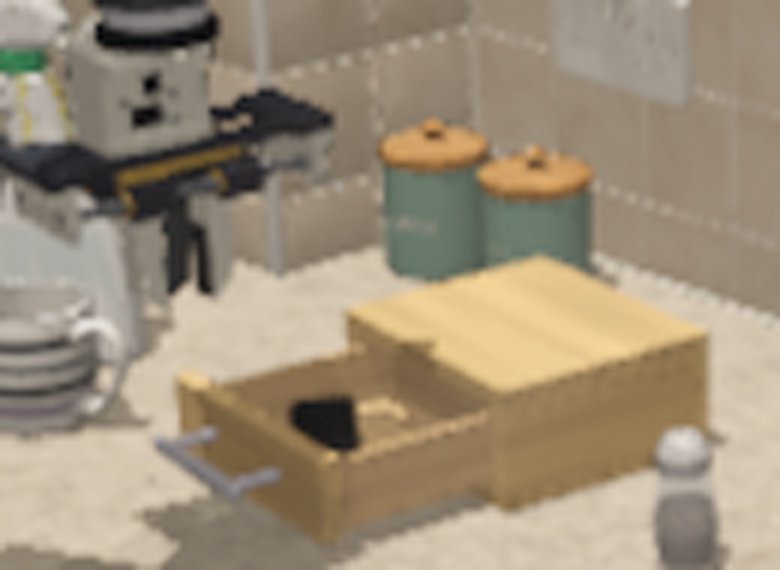

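Run:
```python
from g import *
p=np.load('p1.npy'); d=np.load('s1.npy'); w=cloud("scene",d)
crop(p,'pics/k1.png',240,185,270,210,24)
for uv in [(200+158/6-.4,130+440/6-.4),(200+235/6-.4,130+490/6-.4),(231.5,208.2)]: print(ray("scene",uv,47).round(1))
print('gray')
g=p.astype(int).sum(2)
for v in range(193,208): print(v,' '.join('%3d'%x for x in g[v,245:264]),'|',' '.join('%2.0f'%x for x in w[v,245:264,2]))
k=(g<150); k[:193]=0;k[208:]=0;k[:,:245]=0;k[:,264:]=0
P=w[k]; print(np.c_[P].round(0).tolist())
```

```text
[417.9 327.4  47. ]
[407.2 228.2  47. ]
[404.2 270.6  47. ]
gray
193 332 332 328 330 328 331 331 327 328 325 324 327 338 336 333 332 334 328 318 | 58 56 55 53 51 51 50 48 48 45 44 44 43 41 42 38 40 38 38
194 330 332 333 328 329 329 326 324 320 318 316 321 334 336 336 343 344 349 342 | 53 53 53 51 51 46 45 45 43 41 44 40 41 37 37 36 34 37 34
195 330 331 325 325 323 321 315 311 289 285 270 278 283 304 354 357 358 362 358 | 50 50 48 48 43 43 43 42 42 36 38 32 35 36 33 29 30 30 28
196 323 321 318 301 262 244 242 231 201 196 168 172 161 216 330 372 399 427 457 | 41 45 44 43 38 40 37 38 36 29 37 30 61 60 28 27 27 26 19
197 315 314 302 241 138  77  81  86  87  91  88  91  96 150 368 509 515 514 533 | 42 37 38 34 60 59 58 60 63 59 66 62 61 58 60 23 20 19 24
198 305 317 288 171  79  77  82  85  84  79  78  77  78 134 369 521 512 490 484 | 35 34 37 60 61 62 59 61 59 62 55 55 59 59 59 21 23 22 21
199 322 331 296 175  73  70  73  72  84  76  79  82  83 120 282 401 401 402 394 | 33 28 28 31 56 55 55 55 54 56 54 54 54 55 52 22 21 20 24
200 349 346 314 206  77  76  74  72  71  80  76  86  79 104 27
[... 1798 characters left out ...]
, [502.0, 261.0, 54.0], [514.0, 271.0, 47.0], [514.0, 264.0, 49.0], [521.0, 267.0, 47.0], [518.0, 257.0, 50.0], [498.0, 282.0, 44.0], [498.0, 275.0, 47.0], [495.0, 265.0, 51.0], [505.0, 272.0, 46.0], [511.0, 273.0, 43.0], [509.0, 264.0, 46.0], [517.0, 268.0, 43.0], [516.0, 261.0, 45.0], [518.0, 257.0, 46.0], [496.0, 273.0, 44.0], [502.0, 275.0, 41.0], [507.0, 274.0, 40.0], [508.0, 269.0, 41.0], [508.0, 262.0, 43.0], [508.0, 256.0, 45.0], [517.0, 262.0, 41.0], [517.0, 256.0, 42.0], [500.0, 266.0, 40.0], [507.0, 268.0, 38.0], [511.0, 267.0, 37.0], [510.0, 259.0, 39.0], [514.0, 258.0, 38.0], [520.0, 260.0, 36.0], [nan, nan, nan], [507.0, 256.0, 37.0], [510.0, 254.0, 37.0], [513.0, 251.0, 37.0]]
```

View pics/k1.png

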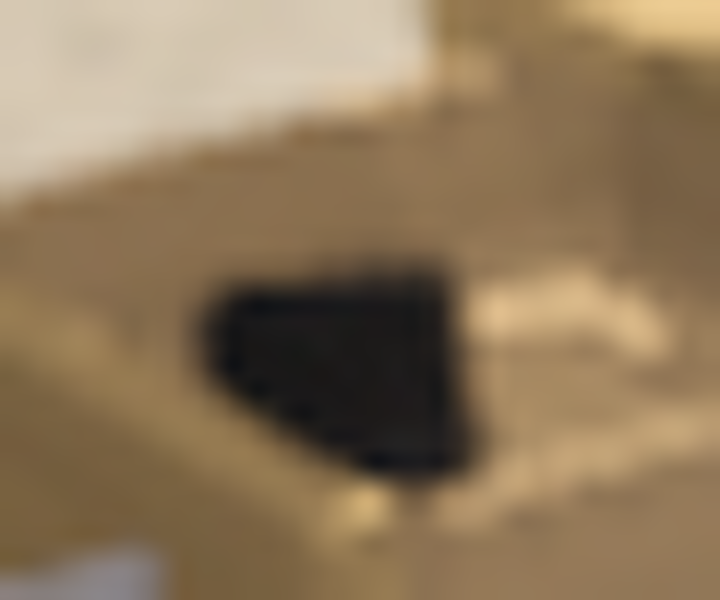

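```bash
cat > kf.py <<'E'
from g import *
from scipy.optimize import minimize
S=10
def wing(): # outline
    return np.array([[-22.5,0],[-13.5,6],[20,6],[20,-6],[-13.5,-6]])
def sil(x,y,a,z0,box):
    c,s=np.cos(a),np.sin(a); M=np.array([[c,s],[-s,c]])
    u0,v0,u1,v1=box; m=np.zeros(((v1-v0)*S,(u1-u0)*S),np.uint8)
    th=np.linspace(0,2*np.pi,32); sk=23*np.c_[np.cos(th),np.sin(th)]
    for o,lo,hi in((wing(),17,41),(sk,0,17)):
        q=o@M+[x,y]; uv=proj("scene",np.r_[np.c_[q,np.full(len(q),z0+lo)],np.c_[q,np.full(len(q),z0+hi)]])
        h=cv2.convexHull(((uv-[u0,v0]+.5)*S-.5).astype(np.float32)); cv2.fillConvexPoly(m,np.round(h*16).astype(np.int32),255,shift=4)
    m=cv2.resize(m,(u1-u0,v1-v0),interpolation=cv2.INTER_AREA)/255.
    return cv2.GaussianBlur(m,(0,0),.45)
E
python3 - <<'E'
from kf import *
p=np.load('p1.npy'); d=np.load('s1.npy'); w=cloud("scene",d)
box=(244,193,264,208); u0,v0,u1,v1=box
g=p[v0:v1,u0:u1].astype(float).sum(2); v,u=np.mgrid[v0:v1,u0:u1]
valid=(v<200.6+(u-248.3)*.66)&(v<205)
bg=np.where(u<258.5,325,400); bg=np.where((u>=258.5)&(v<199),500,bg)
f=np.clip((bg-g)/(bg-78),0,1)
z=w[v0:v1,u0:u1]
face=z[(f>.8)&(z[...,2]>43)&(z[...,2]<57)]
c=face.mean(0);V=np.linalg.svd(face[:,:2]-c[:2])[2]; print('face dir',np.degrees(np.arctan2(V[0,1],V[0,0])),c,len(face))
for z0 in(20.7,22):
  res=[]
  for a in range(-180,180,10):
    F=lambda q:(np.square(sil(q[0],q[1],q[2]/30,z0,box)-f)[valid]).sum()
    a0=np.radians(a)*30
    r=minimize(F,[507,268,a0],method='Nelder-Mead',options=dict(initial_simplex=[[507,268,a0],[513,268,a0],[507,276,a0],[507,268,a0+4]],maxiter=200,xatol=.1,fatol=.005))
    res.append((r.fun,r.x[0],r.x[1],np.degrees(r.x[2]/30)))
  res.sort()
  for k in res[:12]: print(np.round(k,2))
E
```

```text
face dir 142.92914321996068 [506.87848993 268.22630925  50.47563123] 32Traceback (most recent call last):
  File "<stdin>", line 16, in <module>
    res = _minimize_neldermead(fun, x0, args, callback, bounds=bounds,
                               **options)
    fxr = func(xr)
    fx = function(np.copy(x), *(wrapper_args + args))
  File "<stdin>", line 14, in <lambda>
  File "kf.py", line 11, in sil
    q=o@M+[x,y]; uv=proj("scene",np.r_[np.c_[q,np.full(len(q),z0+lo)],np.c_[q,np.full(len(q),z0+hi)]])
                    ~~~~^^^^^^^^^^^^^^^^^^^^^^^^^^^^^^^^^^^^^^^^^^^^^^^^^^^^^^^^^^^^^^^^^^^^^^^^^^^^^^
  File "h.py", line 11, in proj
    m,r,t=cam(n); c=(np.atleast_2d(p)-t)@r
          ~~~^^^
  File "h.py", line 5, in cam
    m=bot.camera_model(n); return m, R.from_euler('xyz',m['rotation']).as_matrix(), np.array(m['position'])
ValueError: time passes only in moves, steps and waits
```

```bash
python3 - <<'E'
from plant import bot
import pickle
pickle.dump({n:bot.camera_model(n) for n in("scene","top")},open("cam.pkl","wb"))
print(bot.get_obs()['time'])
E
sed -i 's/m=bot.camera_model(n);/m=CM[n];/; s/^import cv2,numpy as np/import cv2,numpy as np,pickle\nCM=pickle.load(open("cam.pkl","rb"))/' h.py
cat > kfit.py <<'E'
from kf import *
p=np.load('p1.npy'); d=np.load('s1.npy'); w=cloud("scene",d)
box=(244,193,264,208); u0,v0,u1,v1=box
g=p[v0:v1,u0:u1].astype(float).sum(2); v,u=np.mgrid[v0:v1,u0:u1]
valid=(v<200.6+(u-248.3)*.66)&(v<205)
bg=np.where(u<258.5,325,400); bg=np.where((u>=258.5)&(v<199),500,bg)
f=np.clip((bg-g)/(bg-78),0,1)
for z0 in(20.7,22):
  res=[]
  for a in range(-180,180,10):
    F=lambda q:(np.square(sil(q[0],q[1],q[2]/30,z0,box)-f)[valid]).sum()
    a0=np.radians(a)*30
    r=minimize(F,[507,268,a0],method='Nelder-Mead',options=dict(initial_simplex=[[507,268,a0],[513,268,a0],[507,276,a0],[507,268,a0+4]],maxiter=200,xatol=.1,fatol=.005))
    res.append((r.fun,r.x[0],r.x[1],np.degrees(r.x[2]/30)))
  res.sort()
  for k in res[:14]: print(np.round(k,2))
E
python3 kfit.py
```

```text
8.6667
[  3.76 508.82 275.34 145.1 ]
[   3.76  508.62  275.05 -214.76]
[  3.76 508.65 275.06 144.94]
[  3.76 508.67 275.09 145.02]
[  3.76 508.5  275.24 145.09]
[  3.76 508.59 275.05 145.11]
[  3.77 508.78 275.4  145.  ]
[  3.77 508.71 275.37 145.06]
[  3.77 508.69 275.31 144.89]
[  3.77 508.46 274.97 144.86]
[   3.77  508.82  275.5  -214.86]
[  3.86 508.39 274.68 150.13]
[   3.87  508.2   274.14 -205.88]
[   3.87  508.23  274.09 -205.14]
[  3.79 506.8  272.5  145.16]
[   3.79  506.8   272.46 -214.88]
[  3.79 506.69 272.4  145.1 ]
[  3.79 506.84 272.56 145.07]
[  3.79 506.82 272.54 145.04]
[  3.79 506.95 272.93 145.15]
[   3.79  506.72  272.43 -214.95]
[  3.79 506.81 272.52 145.55]
[  3.79 506.81 272.54 145.43]
[  3.8  506.78 272.59 145.48]
[   3.91  506.44  271.59 -204.86]
[  3.91 506.48 271.64 155.07]
[   3.92  506.4   271.54 -205.42]
[   3.92  506.58  271.78 -205.08]
```

```bash
python3 -m handwheel '[[[0,0,0,-0.12],[0,0,0,-0.12],[0,0,0,-0.12],[0,0,0,-0.12],[0,0,0,-0.12],[0,0,0,-0.12],[0,0,0,-0.12],[0,0,0,-0.12]]]' 0.38; python3 -m handwheel '[[[0,0,0,-0.08],[0,0,0,0]]]'; python3 -c "
from g import *
go(509.5,273.5,42,54)"
```

```text
time: 9.33
tool_pos: [410.5, 272.4, 147.6]
tcp_rot: [-2.035, 1.568, -2.742]
contact_force: [-0.4, 0.2, 0.4]
grip_width: 35.2
time: 9.5
tool_pos: [410.6, 272.4, 147.7]
tcp_rot: [-2.099, 1.568, -2.73]
contact_force: [-0.4, 0.1, -1.1]
grip_width: 34.9
t 9.5 tcp [410.6 272.4 147.7] xdir [-0.002 -0.001 -1.   ] jaw 53.85 q6 -0.51 F [-0.4  0.1 -1.1] w 34.9
shift cm (tool axes now) [10.55  5.94  7.94]
turn about tool x -0.003 or 3.139
shift after turn [10.55  5.92  7.95]
```

```bash
python3 -m handwheel '[[[0,2,2.65,0],[0,2,2.65,0],[0,1.93,2.65,0],[1.5,0,0,0],[2,0,0,0],[1.5,0,0,0],[0,0,0,0],[0,0,0,0]]]'
python3 - <<'E'
from g import *
go(509.5,273.5,42,54)
p,d=bot.capture("scene")
crop(p,'pics/a4.png',215,140,295,215,8)
o=bot.get_obs();t=np.array(o['tool_pos']); print(proj("scene",[t,[t[0],t[1],63],[509.5,273.5,63]]))
E
```

```text
time: 10.17
tool_pos: [509.6, 273.1, 97.6]
tcp_rot: [-2.177, 1.568, -2.813]
contact_force: [0.6, 0.5, 0.2]
grip_width: 34.4
t 10.17 tcp [509.6 273.1  97.6] xdir [-0.003 -0.001 -1.   ] jaw 53.58 q6 -0.58 F [0.6 0.5 0.2] w 34.4
shift cm (tool axes now) [ 5.56  0.04 -0.02]
turn about tool x -0.007 or 3.134
shift after turn [ 5.56  0.04 -0.02]
[[252.93662282 187.72783569]
 [253.5067656  196.34089691]
 [253.33324744 196.39395421]]
```

View pics/a4.png

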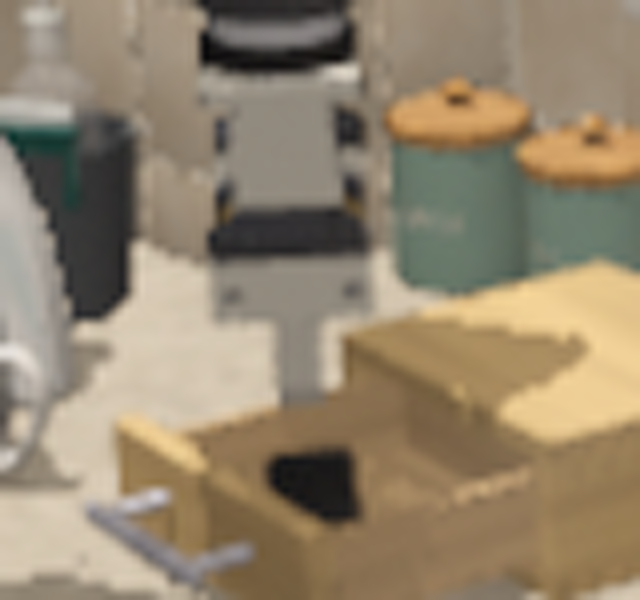

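```bash
python3 -m handwheel '[[[2,0,0,0],[1.5,0,0,0],[1,0,0,0],[0.6,0,0,0],[0.4,0,0,0],[0,0,0,0]]]'; python3 -m handwheel '[[[0,0,0,0],[0,0,0,0],[0,0,0,0],[0,0,0,0],[0,0,0,0]]]' 0
```

```text
time: 10.72
tool_pos: [510.3, 273.4, 43.7]
tcp_rot: [-2.925, 1.571, 2.724]
contact_force: [-0.2, 0.0, 0.2]
grip_width: 34.7
time: 11.13
tool_pos: [510.6, 273.6, 44.3]
tcp_rot: [1.089, 1.57, 0.455]
contact_force: [0.0, -0.2, 2.0]
grip_width: 11.8
```

```bash
python3 -m handwheel '[[[0,0,0,0],[0,0,0,0],[0.3,0,0,0],[0,0,0,0]]]' 0.25; python3 -m handwheel '[[[0,0,0,0],[0,0,0,0],[0,0,0,0],[0,0,0,0]]]' 0
```

```text
time: 11.47
tool_pos: [509.9, 273.3, 40.1]
tcp_rot: [-2.237, 1.57, -2.871]
contact_force: [0.2, 0.1, -0.7]
grip_width: 22.8
time: 11.8
tool_pos: [510.3, 273.4, 40.7]
tcp_rot: [2.516, 1.571, 1.882]
contact_force: [-0.7, 0.0, -0.3]
grip_width: 12.0
```

```bash
python3 -m handwheel '[[[-1,0,0,0],[-2,0,0,0],[-3,0,0,0],[-3,0,0,0],[-3,0,0,0],[-2,0,0,0],[0,0,0,0]]]'
python3 - <<'E'
from g import *
go(509.5,273.5,42,54)
p,d=bot.capture("scene")
np.save('p2.npy',p);np.save('s2.npy',d)
o=bot.get_obs();t=np.array(o['tool_pos']); uv=proj("scene",t)[0]; print(uv)
u,v=uv.astype(int); crop(p,'pics/a5.png',u-25,v-30,u+25,v+15,12)
E
```

```text
time: 12.38
tool_pos: [512.5, 274.3, 186.7]
tcp_rot: [1.002, 1.561, 0.368]
contact_force: [0.3, 1.1, 0.2]
grip_width: 11.8
t 12.38 tcp [512.5 274.3 186.7] xdir [ 0.009  0.004 -1.   ] jaw 53.69 q6 -0.58 F [0.3 1.1 0.2] w 11.8
shift cm (tool axes now) [14.47 -0.36 -0.27]
turn about tool x -0.005 or 3.136
shift after turn [14.47 -0.36 -0.27]
[251.7193483  166.57156382]
```

View pics/a5.png

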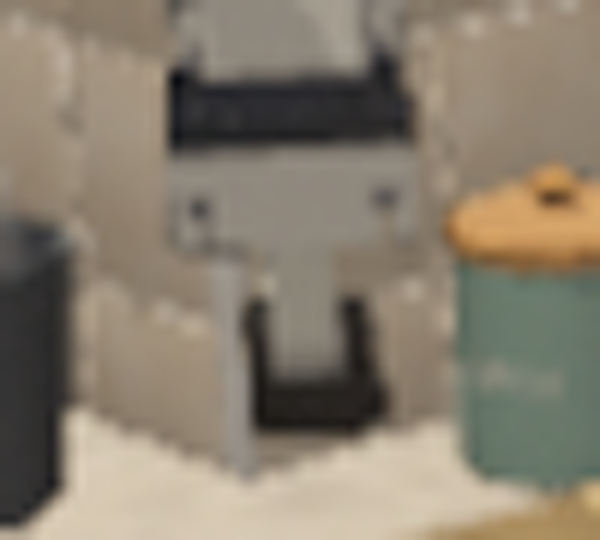

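Run:
```python
from g import *
go(429,-210,186.7,54)
w=cloud("scene",np.load('s2.npy')); p=np.load('p2.npy')
for v in range(158,172): print(v,' '.join('%3d'%x for x in p[v,242:262].astype(int).sum(1)),'|',' '.join('%4.0f'%x for x in w[v,242:262,0]))
```

```text
t 12.43 tcp [511.5 273.9 184. ] xdir [ 0.006  0.002 -1.   ] jaw 53.69 q6 -0.58 F [ 0.1 -0.  -1. ] w 11.8
shift cm (tool axes now) [ -0.43 -43.87  22.01]
turn about tool x -0.005 or 3.136
shift after turn [ -0.43 -43.99  21.77]
158 397 421 445 425 386 376 391 395 395 395 393 381 348 349 350 350 344 340 341 365 |  723  717  724  719  733  734  489  491  490  494  498  500  777  787  784  791  800  805  812  810
159 390 414 443 433 388 408 457 395 395 393 395 382 351 347 353 365 373 407 446 406 |  726  722  723  723  729  734  487  492  493  498  501  498  771  782  785  788  798  807  813  812
160 384 406 435 428 361 338 414 393 395 395 395 375 298 274 313 388 405 433 474 424 |  722  718  719  724  731  737  487  489  493  495  502  504  773  779  790  796  796  806  811  821
161 377 396 430 415 274 165 307 395 396 393 395 359 215 112 245 388 413 406 410 409 |  726  727  727  716  493  499  489  494  490  496  498  507  514  521  525  521  793  804  812  810
162 457 426 425 404 204 160 303 397 395 395 392 359 216 108 210 351 409 403 402 401 |  721  723  716  722  492  492  499  491  48
[... 1030 characters left out ...]
 111 110 109 106 113 134 261 359 359 358 |  721  725  729  722  721  491  493  494  499  502  503  503  509  514  512  517  527  808  800  816
169 411 412 414 440 367  99 105 106 101 115 112 106 109 106 103 100 230 353 352 353 |  724  725  729  720  722  490  493  491  497  494  501  501  505  507  515  518  522  799  808  815
170 406 412 420 436 364  96  95  94 104 100 105 103 108 109  99 133 254 354 344 354 |  717  721  723  726  723  489  486  489  490  500  502  504  505  504  507  512  527  799  813  813
171 402 408 423 433 371 155 100  96 102 102 104 101 104  98 185 284 322 370 413 486 |  730  728  723  716  725  491  487  486  490  495  497  499  503  508  513  515  524  805  811  810
```

```bash
python3 -m handwheel '[[[0,-3.5,1.75,0],[0,-3.5,1.75,0],[0,-3.5,1.75,0],[0,-3.5,1.75,0],[0,-3.5,1.75,0],[0,-3.5,1.75,0],[0,-3.5,1.75,0],[0,-3.5,1.75,0]]]'; python3 -m handwheel '[[[0,-3.5,1.75,0],[0,-3.5,1.75,0],[0,-3.5,1.75,0],[0,-3.2,1.6,0],[0,-1.8,0.9,0],[0,0,0,0]]]'
python3 - <<'E'
from g import *
go(429,-210,186.7,54)
p,d=bot.capture("scene")
np.save('p3.npy',p);np.save('s3.npy',d)
o=bot.get_obs();t=np.array(o['tool_pos']); uv=proj("scene",t)[0]; print(uv)
u,v=uv.astype(int); crop(p,'pics/a6.png',u-30,v-20,u+30,v+40,10)
E
```

```text
time: 13.1
tool_pos: [455.7, -36.6, 179.8]
tcp_rot: [-2.801, 1.569, 2.849]
contact_force: [1.3, -0.0, -0.0]
grip_width: 12.0
time: 13.6
tool_pos: [426.7, -209.3, 179.7]
tcp_rot: [-2.444, 1.569, -3.082]
contact_force: [-0.5, 0.5, -0.8]
grip_width: 11.8
t 13.6 tcp [ 426.7 -209.3  179.7] xdir [-0.002 -0.    -1.   ] jaw 53.44 q6 -1.55 F [-0.5  0.5 -0.8] w 11.8
shift cm (tool axes now) [-0.71  0.09  0.23]
turn about tool x -0.01 or 3.132
shift after turn [-0.71  0.08  0.23]
[326.371617   211.32543012]
```

View pics/a6.png

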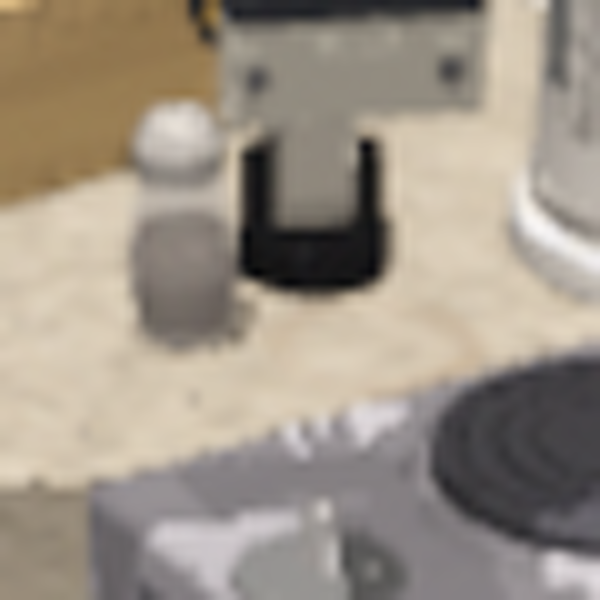

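Run:
```python
from kf import *
p=np.load('p3.npy'); g=p.astype(int).sum(2)
u0=296+14
for v in range(203,222): print(v,' '.join('%3d'%x for x in g[v,316:340]))
o=bot.get_obs();t=np.array(o['tool_pos']); a=np.radians(-36.5)
for nm,yaw in(('nose left',a),('nose right',a+np.pi)):
    c,s=np.cos(yaw),np.sin(yaw); M=np.array([[c,s],[-s,c]])
    th=np.linspace(0,2*np.pi,200)
    for z in(-23,-10,-4,0,10,18):
        o=(23*np.c_[np.cos(th),np.sin(th)] if z<-5 else wing())@M+t[:2]
        q=proj("scene",np.c_[o,np.full(len(o),t[2]+z)]); print(nm,z,q[:,0].min().round(2),q[:,0].max().round(2),q[:,1].mean().round(1))
```

```text
203 579 459 420 435 423 461 397 385 387 407 418 406 403 398 407 453 503 519 540 553 573 571 566 570
204 568 496 477 511 488 442 328 301 363 401 402 404 403 403 407 411 394 437 537 586 588 592 591 589
205 555 508 491 562 432 261 190 233 367 403 402 404 404 403 421 389  77 236 468 583 584 591 594 597
206 489 438 450 535 199  77 101 237 368 403 407 404 403 404 430 418  82 197 447 580 581 590 597 600
207 385 358 470 541 199  68  96 235 366 403 403 402 404 402 408 365  66 145 418 579 582 592 594 594
208 374 413 521 548 199  74  95 233 368 403 404 403 402 403 383 284  70 144 427 593 592 588 583 581
209 440 502 557 550 197  72  94 235 367 402 402 403 402 403 382 285  74 146 434 600 598 598 598 594
210 526 543 564 539 201  69  97 237 364 397 395 392 389 386 369 276  69 145 427 590 587 600 614 608
211 510 524 548 515 204  73  91 225 348 363 364 361 354 354 337 251  70 149 421 580 575 583 603 606
212 417 454 505 505 198  66  96 226 330 335 337 335 329 308 283 188  75 118 353 535 582 583 591 596
213 373 368 432 458 152  77  89 171 256 256 257 256 244 210 185 107  71  79 228 469 592 591 588 592

[... 502 characters left out ...]
9 344 326 318 404 483 437 258 151  74  62  76  79  74  72  70 110 215 374 526 587 582 583 589 591
220 319 304 305 412 522 526 500 459 389 359 282 281 274 317 409 473 491 543 595 590 583 580 583 583
221 308 296 302 353 397 479 586 579 550 528 484 481 485 504 550 586 592 595 591 589 582 568 557 553
nose left -23 318.71 334.03 218.3
nose left -10 318.68 334.07 214.4
nose left -4 318.91 333.31 212.6
nose left 0 318.9 333.32 211.4
nose left 10 318.88 333.34 208.3
nose left 18 318.86 333.36 205.8
nose right -23 318.71 334.03 218.3
nose right -10 318.68 334.07 214.4
nose right -4 319.46 333.81 212.5
nose right 0 319.46 333.82 211.3
nose right 10 319.44 333.84 208.2
nose right 18 319.42 333.86 205.8
```

```bash
python3 -m handwheel '[[[1.5,0,0,-0.11],[1.5,0,0,-0.11],[1.5,0,0,-0.11],[1.2,0,0,-0.1],[1,0,0,0],[0,0,0,0]]]'
python3 - <<'E'
from g import *
go(427.3,-210,105,77.95)
p,d=bot.capture("scene")
np.save('p4.npy',p);np.save('s4.npy',d)
o=bot.get_obs();t=np.array(o['tool_pos']); np.save('t4.npy',t); uv=proj("scene",t)[0]; print(uv)
u,v=uv.astype(int); crop(p,'pics/a7.png',u-20,v-20,u+20,v+25,15)
E
```

```text
time: 14.15
tool_pos: [426.6, -203.5, 111.4]
tcp_rot: [2.66, 1.565, 2.458]
contact_force: [-0.4, 0.6, -0.6]
grip_width: 11.4
t 14.15 tcp [ 426.6 -203.5  111.4] xdir [-0.004  0.004 -1.   ] jaw 78.4 q6 -1.98 F [-0.4  0.6 -0.6] w 11.4
shift cm (tool axes now) [ 0.64 -0.62  0.2 ]
turn about tool x 0.008 or -3.134
shift after turn [ 0.64 -0.62  0.21]
[325.7063655  231.07250281]
```

View pics/a7.png

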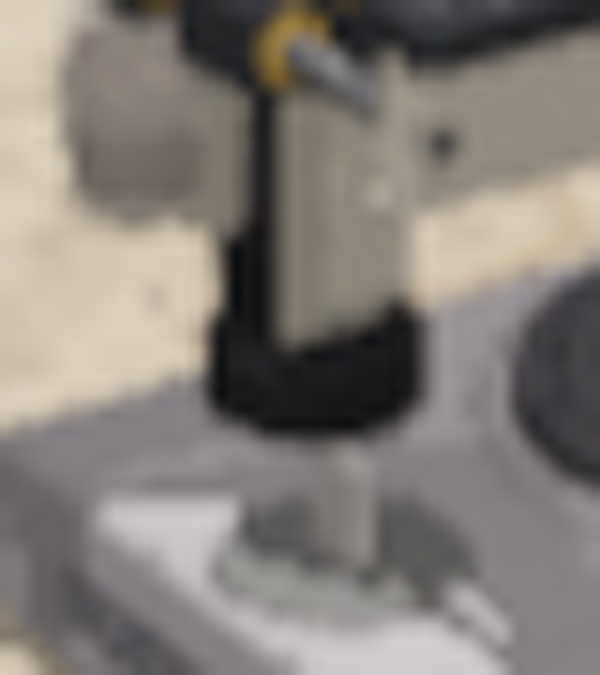

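```bash
cat > sk.py <<'E'
from kf import *
def skfit(p,t,zoff,v0,v1,u0=314,u1=338,show=True):
    g=p.astype(float).sum(2)[v0:v1,u0:u1]
    bg=np.median(np.r_[g[:,0],g[:,-1]]) 
    # background per-pixel: interpolate between the outer columns
    L=g[:,:2].mean(1,keepdims=True); Rr=g[:,-2:].mean(1,keepdims=True); f0=np.linspace(0,1,u1-u0)[None]
    B=L*(1-f0)+Rr*f0
    f=np.clip((B-g)/(B-75),0,1); f=np.where(f<.12,0,f)
    val=np.ones_like(f,bool)
    z0=t[2]-zoff
    def F(q): 
        th=np.linspace(0,2*np.pi,48); sk=23*np.c_[np.cos(th),np.sin(th)]+t[:2]
        uv=proj("scene",np.r_[np.c_[sk,np.full(48,z0)],np.c_[sk,np.full(48,z0+17)]])+q
        m=np.zeros(((v1-v0)*S,(u1-u0)*S),np.uint8)
        h=cv2.convexHull(((uv-[u0,v0]+.5)*S-.5).astype(np.float32)); cv2.fillConvexPoly(m,np.round(h*16).astype(np.int32),255,shift=4)
        m=cv2.GaussianBlur(cv2.resize(m,(u1-u0,v1-v0),interpolation=cv2.INTER_AREA)/255.,(0,0),.5)
        return np.square(m-f)[val].sum()
    r=minimize(F,[.5,.3],method='Nelder-Mead',options=dict(initial_simplex=[[0,0],[1,0],[0,1]],xatol=.02,fatol=.001))
    print('pixel bias knob obs-pred',r.x.round(2),'res',r.fun.round(2)); 
    if show: print(np.round(f,1))
    return r.x
E
python3 - <<'E'
from sk import *
np.set_printoptions(linewidth=200)
p=np.load('p4.npy'); t=np.load('t4.npy')
b=skfit(p,t,18.7,236,243,316,337)
p3=np.load('p3.npy'); skfit(p3,np.array([426.7,-209.3,179.7]),18.7,215,222,316,338,False)
g=np.load('p0.npy').astype(int).sum(2)
print('p0'); 
for v in range(239,251): print(v,g[v,320:336])
print('p4')
g=p.astype(int).sum(2)
for v in range(238,251): print(v,g[v,320:336])
E
```

```text
pixel bias knob obs-pred [-0.28 -0.19] res 0.39
[[0.  0.  0.4 1.  1.  1.  0.9 0.9 1.  1.  1.  1.  1.  1.  1.  1.  0.9 0.4 0.  0.  0. ]
 [0.  0.  0.3 1.  1.  1.  1.  1.  1.  1.  1.  1.  1.  1.  1.  1.  0.8 0.2 0.  0.  0. ]
 [0.  0.  0.  0.6 0.9 1.  1.  1.  1.  1.  1.  1.  1.  1.  1.  0.8 0.4 0.  0.  0.  0. ]
 [0.  0.  0.  0.2 0.3 0.5 0.9 1.  1.  1.  1.  1.  1.  0.8 0.6 0.4 0.  0.  0.  0.  0. ]
 [0.  0.  0.  0.  0.  0.  0.2 0.3 0.4 0.5 0.5 0.4 0.3 0.3 0.2 0.  0.  0.  0.  0.  0. ]
 [0.  0.  0.  0.  0.  0.  0.  0.  0.  0.1 0.2 0.  0.  0.  0.  0.  0.  0.  0.  0.  0. ]
 [0.  0.  0.  0.  0.  0.  0.  0.  0.  0.  0.  0.  0.  0.  0.  0.  0.  0.  0.  0.  0. ]]
pixel bias knob obs-pred [ 0.08 -0.69] res 0.78
p0
239 [624 624 623 624 624 624 625 626 628 626 624 626 626 624 625 627]
240 [624 624 624 624 625 625 624 637 636 605 627 627 626 628 628 627]
241 [624 624 624 624 624 607 561 610 669 624 628 629 629 627 627 625]
242 [624 624 624 625 626 594 470 511 622 604 612 630 627 627 625 624]
243 [624 624 625 615 594 572 485 448 475 495 560 600 594 624 625 624]
244 [615 591 584 549 512 502 470 439 461 
[... 661 characters left out ...]

241 [420 421 412 390 382 357 349 393 435 410 394 394 395 395 392 393]
242 [391 391 392 392 391 383 369 386 431 430 390 394 391 391 392 392]
243 [392 392 392 384 366 367 367 361 386 403 363 370 366 392 389 393]
244 [489 365 359 330 304 321 358 360 383 396 312 313 310 360 383 394]
245 [523 306 293 267 268 292 346 360 383 395 277 268 271 298 336 373]
246 [446 269 266 267 270 292 338 359 389 401 263 267 271 267 283 329]
247 [424 344 269 268 266 276 311 345 390 399 264 270 269 268 270 283]
248 [446 426 375 372 348 269 277 307 348 349 269 272 272 270 270 272]
249 [430 448 447 446 425 375 374 378 351 269 310 346 269 268 304 341]
250 [423 432 448 455 447 446 446 447 426 374 401 426 343 276 353 471]
```

Run:
```python
from sk import *
for b in([-.28,-.19],[0,-.45],[.08,-.69]):
    print(ray("scene",np.array([327.3,241.4])-b,79.5))
w=cloud("scene",np.load('s0.npy')); s=w[241:246,325:331].reshape(-1,3); s=s[s[:,2]>64]; print(s.mean(0),s.std(0))
# knob depth check in p4: skirt surface nearest pts
w4=cloud("scene",np.load('s4.npy'));p=np.load('p4.npy'); t=np.load('t4.npy')
k=w4[234:239,319:333][p[234:239,319:333].astype(int).sum(2)<110]; print('skirt surf mean',k.mean(0),'tcp',t)
```

```text
[ 427.10962872 -212.30263195   79.5       ]
[ 425.30015489 -212.89111976   79.5       ]
[ 424.02036369 -213.81682711   79.5       ]
[ 427.11472892 -211.96217731   73.7190609 ] [3.11555726 4.13074346 3.79652829]
skirt surf mean [ 413.08137093 -216.4503926   105.45593816] tcp [ 427.20333428 -204.09957252  112.53904332]
```

```bash
cat > dep.py <<'E'
from kf import *
m,r_,tc=cam("scene")
def rays(us,vs):
    k=np.stack([(us-m['cx'])/m['fx'],(vs-m['cy'])/m['fy'],np.ones_like(us,float)],-1)@r_.T; return k  # depth 1
def dcyl(us,vs,x,y,rad,z0,z1,flat=None,yaw=0):
    k=rays(us,vs); o=tc-np.array([x,y,0])
    a=k[...,0]**2+k[...,1]**2; b=o[0]*k[...,0]+o[1]*k[...,1]; c=o[0]**2+o[1]**2-rad**2
    D=b*b-a*c; s=np.where(D>0,(-b-np.sqrt(np.abs(D)))/a,np.nan)
    P=o+k*s[...,None]; ok=(P[...,2]>=z0)&(P[...,2]<=z1)
    n=np.array([-np.cos(yaw),-np.sin(yaw)])
    if flat: ok&=(P[...,:2]@n<=flat)
    best=np.where(ok,s,np.inf)
    st=(z1-o[2])/k[...,2]; P=o+k*st[...,None]; ok=(np.hypot(P[...,0],P[...,1])<=rad-(1 if flat else 0))
    if flat: ok&=(P[...,:2]@n<=flat)
    best=np.fmin(best,np.where(ok,st,np.inf))
    if flat:
        sf=(flat-o[:2]@n)/(k[...,:2]@n); P=o+k*sf[...,None]; ok=(np.hypot(P[...,0],P[...,1])<=rad)&(P[...,2]<=z1)&(P[...,2]>=z0)
        best=np.fmin(best,np.where(ok,sf,np.inf))
    return best
E
python3 - <<'E'
from dep import *
d0=np.load('s0.npy'); d4=np.load('s4.npy'); t=np.load('t4.npy'); p4=np.load('p4.npy')
w4=cloud("scene",d4)
vs,us=np.mgrid[241:248,325:331]; w0=cloud("scene",d0)
for (x,y) in[(428.4,-211),(427.1,-212.3),(430.5,-209)]:
    e=d0[241:248,325:331]-dcyl(us,vs,x,y,6.5,60,79.5,2.5,np.radians(-12.05))
    e=e[np.isfinite(e)&(np.abs(e)<12)]; print('stem',x,y,'obs-pred depth median',np.median(e).round(2),e.mean().round(2),len(e),(e.std()/len(e)**.5).round(2))
vs,us=np.mgrid[234:240,319:333]; dk=p4[234:240,319:333].astype(int).sum(2)<110
e=d4[234:240,319:333]-dcyl(us,vs,t[0],t[1],23,t[2]-18.7,t[2]-1.7); e=e[dk&np.isfinite(e)&(np.abs(e)<12)]; print('skirt',np.median(e).round(2),e.mean().round(2),len(e),(e.std()/len(e)**.5).round(2))
k=rays(np.array([327.]),np.array([241.]))[0]; print('ray per depth',k, 'view horizontal',k[:2])
# hp top plane depth bias near stem
vs,us=np.mgrid[250:262,330:350]; kk=rays(us,vs); e=d0[250:262,330:350]-(55-tc[2])/kk[...,2]; print('hp top depth bias',np.nanmedian(e))
vs,us=np.mgrid[225:235,290:305]; kk=rays(us,vs); e=d0[225:235,290:305]-(0-tc[2])/kk[...,2]; print('table depth bias',np.nanmedian(e))
E
```

```text
stem 428.4 -211 obs-pred depth median 0.32 -0.05 24 0.66
stem 427.1 -212.3 obs-pred depth median 2.18 1.9 25 0.61
stem 430.5 -209 obs-pred depth median -3.02 -2.82 24 0.79
skirt -0.23 0.2 66 0.41
ray per depth [ 0.62947681  0.62447081 -0.46922781] view horizontal [0.62947681 0.62447081]
hp top depth bias 1.7073151470931407
table depth bias 3.042021540781775
```

```bash
python3 -m handwheel '[[[0,0,0,0]]]'; python3 -c "
from g import *
go(428.4,-211,105,77.95)"
```

```text
time: 14.28
tool_pos: [428.0, -205.0, 113.8]
tcp_rot: [2.379, 1.57, 2.176]
contact_force: [-0.7, -0.2, -0.4]
grip_width: 12.1
t 14.28 tcp [ 428.  -205.   113.8] xdir [-0.     0.001 -1.   ] jaw 78.35 q6 -1.98 F [-0.7 -0.2 -0.4] w 12.1
shift cm (tool axes now) [ 0.87 -0.58  0.16]
turn about tool x 0.007 or -3.135
shift after turn [ 0.87 -0.58  0.17]
```

```bash
python3 -m handwheel '[[[0,-0.3,0.08,0],[0,-0.28,0.08,0.007],[0,0,0,0],[0,0,0,0],[0,0,0,0],[0,0,0,0]]]'
python3 - <<'E'
from sk import *
from dep import *
go(428.4,-211,105,77.95)
t=np.array(bot.get_obs()['tool_pos']); T=[t]
ps,ds=[],[]
for i in range(4):
    p,d=bot.capture("scene"); ps.append(p); ds.append(d); T.append(np.array(bot.get_obs()['tool_pos']))
T=np.array(T); print(T.round(1)); t=T.mean(0); np.save('t5.npy',t)
p=np.mean(ps,0); d=np.mean(ds,0); np.save('p5.npy',p); np.save('s5.npy',d)
uv=proj("scene",t)[0]; u,v=uv.astype(int); crop(p.astype(np.uint8),'pics/a8.png',u-20,v-20,u+20,v+25,15)
g=p.sum(2)
vb=int(proj("scene",t-[0,0,18.7])[0,1]); print(uv,vb)
for v in range(vb-4,vb+14): print(v,g[v,316:340].astype(int))
E
```

```text
time: 14.78
tool_pos: [428.3, -212.0, 113.8]
tcp_rot: [0.485, 1.571, 0.274]
contact_force: [0.1, 0.3, 0.1]
grip_width: 12.0
t 14.78 tcp [ 428.3 -212.   113.8] xdir [ 0.  0. -1.] jaw 77.91 q6 -1.98 F [0.1 0.3 0.1] w 12.0
shift cm (tool axes now) [ 0.88  0.1  -0.01]
turn about tool x -0.001 or 3.141
shift after turn [ 0.88  0.1  -0.01]
[[ 428.3 -212.   113.8]
 [ 428.3 -211.9  113.8]
 [ 428.3 -211.9  113.7]
 [ 428.3 -211.9  113.7]
 [ 428.3 -211.9  113.7]]
[327.78214646 231.42727031] 236
232 [588 575 565 564 518 255  89  76  72 159 289 343 327 301 273 257 217 103
 139 322 446 448 437 385]
233 [588 574 570 577 522  94  93  85  72 135 241 276 236 191 148 104  76  72
  81 262 422 433 394 330]
234 [607 605 606 597 499  81 102 106  95  89 134 138  73  73  78  82  75  76
  76 240 402 427 373 287]
235 [563 577 567 539 419  81  92 104 106  85  80  83  87  78  84  82  82  77
  68 261 405 413 405 243]
236 [461 477 436 423 370 117  77  84  95  90  86  86  84  80  77  73  74  67
  67 278 415 394 407 232]
237 [423 415 396 396 354 180  81  81  83  84  80  70  71  71  69  69  67  69
  69 255 394 396 39
[... 542 characters left out ...]
 390 390 392 383 367 367 368 361 386 404 363 371 367 391
 391 390 392 386 372 364]
244 [387 442 524 526 512 454 386 332 302 322 358 360 382 393 311 311 311 361
 382 391 392 391 388 380]
245 [521 553 606 598 554 478 414 346 268 293 346 360 386 396 273 268 274 299
 337 373 393 395 397 394]
246 [603 603 599 563 480 444 427 350 266 288 338 360 390 402 264 268 268 267
 281 329 378 395 393 392]
247 [593 598 582 510 443 444 424 344 268 276 310 345 390 401 263 269 269 268
 269 285 341 393 393 392]
248 [568 589 557 439 444 445 446 425 346 268 276 307 346 350 268 270 271 270
 269 271 323 395 397 395]
249 [506 561 547 412 429 446 446 446 427 375 375 376 353 269 270 271 270 271
 271 280 332 397 397 396]
```

View pics/a8.png

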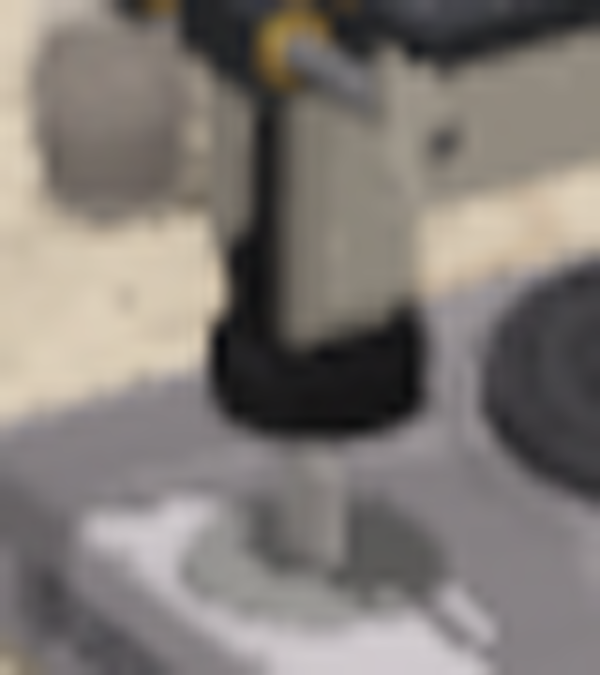

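Run:
```python
from sk import *
from dep import *
p=np.load('p5.npy'); d=np.load('s5.npy'); t=np.load('t5.npy')
print('skfit',skfit(p,t,18.7,236,243,317,337,False))
vs,us=np.mgrid[233:240,320:335]; dk=p[233:240,320:335].sum(2)<110
for zo in(18.7,):
    e=d[233:240,320:335]-dcyl(us,vs,t[0],t[1],23,t[2]-zo,t[2]-zo+17); e=e[dk&np.isfinite(e)&(np.abs(e)<12)]; print('skirt',np.median(e).round(2),e.mean().round(2),len(e),(e.std()/len(e)**.5).round(2))
vs,us=np.mgrid[242:249,325:331]
for (x,y) in[(427.5,-211.1),(428.4,-211)]:
    e=d[242:249,325:331]-dcyl(us,vs,x,y,6.5,58,79.5,2.5,np.radians(-12.05))
    e=e[np.isfinite(e)&(np.abs(e)<12)]; print('stem p5',x,y,np.median(e).round(2),e.mean().round(2),len(e),(e.std()/len(e)**.5).round(2))
    d0=np.load('s0.npy'); v2,u2=np.mgrid[241:248,325:331]
    e=d0[241:248,325:331]-dcyl(u2,v2,x,y,6.5,58,79.5,2.5,np.radians(-12.05))
    e=e[np.isfinite(e)&(np.abs(e)<12)]; print('stem p0',np.median(e).round(2),e.mean().round(2),len(e),(e.std()/len(e)**.5).round(2))
```

```text
pixel bias knob obs-pred [-0.13 -0.54] res 0.56
skfit [-0.12968032 -0.536179  ]
skirt 0.35 0.04 78 0.26
stem p5 427.5 -211.1 1.49 1.46 25 0.24
stem p0 1.2 1.01 25 0.58
stem p5 428.4 -211 0.42 0.43 24 0.23
stem p0 0.33 -0.0 25 0.63
```

```bash
python3 -c "
from g import *
go(428.2,-210.6,99.5,77.95)"
```

```text
t 14.98 tcp [ 428.3 -211.9  113.7] xdir [ 0.  0. -1.] jaw 77.92 q6 -1.98 F [-0.   0.4 -0.4] w 11.5
shift cm (tool axes now) [ 1.42  0.12 -0.04]
turn about tool x -0.0 or 3.141
shift after turn [ 1.42  0.12 -0.04]
```

```bash
python3 -m handwheel '[[[0.5,0.12,-0.04,0],[0.5,0,0,0],[0.4,0,0,0],[0,0,0,0],[0,0,0,0],[0,0,0,0]]]'; python3 -m handwheel '[[[0.1,0,0,0],[0.1,0,0,0],[0.1,0,0,0],[0,0,0,0]]]';python3 -c "
from g import *
go(428.2,-210.6,84,77.95)"
```

```text
time: 15.48
tool_pos: [428.2, -210.7, 99.6]
tcp_rot: [2.135, 1.571, 1.924]
contact_force: [-0.4, 0.3, -0.3]
grip_width: 12.0
time: 15.82
tool_pos: [428.1, -210.6, 96.6]
tcp_rot: [2.415, 1.571, 2.204]
contact_force: [0.3, 0.6, 0.4]
grip_width: 11.9
t 15.82 tcp [ 428.1 -210.6   96.6] xdir [-0.  0. -1.] jaw 77.93 q6 -1.98 F [0.3 0.6 0.4] w 11.9
shift cm (tool axes now) [1.26 0.   0.01]
turn about tool x -0.0 or 3.141
shift after turn [1.26 0.   0.01]
```

```bash
python3 -m handwheel '[[[0.1,0,0,0],[0.1,0,0,0],[0,0,0,0],[0,0,0,0]]]'; python3 -m handwheel '[[[0.1,0,0,0],[0.1,0,0,0],[0,0,0,0],[0,0,0,0]]]'
```

```text
time: 16.15
tool_pos: [428.1, -210.6, 94.6]
tcp_rot: [2.241, 1.571, 2.03]
contact_force: [0.1, -0.2, -0.5]
grip_width: 12.2
time: 16.48
tool_pos: [428.1, -210.6, 92.6]
tcp_rot: [2.266, 1.571, 2.056]
contact_force: [0.9, 0.4, -1.1]
grip_width: 11.4
```

```bash
python3 -m handwheel '[[[0.1,0,0,0],[0.1,0,0,0],[0.1,0,0,0],[0,0,0,0],[0,0,0,0]]]'; python3 -m handwheel '[[[0.1,0,0,0],[0.1,0,0,0],[0.1,0,0,0],[0,0,0,0],[0,0,0,0]]]'
```

```text
time: 16.9
tool_pos: [428.1, -210.6, 89.6]
tcp_rot: [2.476, 1.571, 2.265]
contact_force: [-0.4, -0.3, -0.7]
grip_width: 11.8
time: 17.32
tool_pos: [428.2, -210.6, 86.6]
tcp_rot: [2.188, 1.571, 1.977]
contact_force: [-0.8, 1.2, -0.6]
grip_width: 11.8
```

```bash
python3 -m handwheel '[[[0.1,0,0,0],[0.1,0,0,0],[0,0,0,0],[0,0,0,0]]]'; python3 -m handwheel '[[[0.1,0,0,0],[0,0,0,0],[0,0,0,0]]]';  python3 -m handwheel '[[[0.1,0,0,0],[0,0,0,0],[0,0,0,0]]]'
```

```text
time: 17.65
tool_pos: [428.1, -210.6, 84.6]
tcp_rot: [2.475, 1.571, 2.264]
contact_force: [-0.6, 0.0, -0.0]
grip_width: 11.9
time: 17.9
tool_pos: [428.3, -210.7, 84.0]
tcp_rot: [-0.269, 1.57, -0.48]
contact_force: [-0.9, 0.3, 2.4]
grip_width: 11.8
time: 18.15
tool_pos: [428.3, -210.8, 82.9]
tcp_rot: [-0.174, 1.57, -0.384]
contact_force: [-1.3, -0.4, 4.0]
grip_width: 11.7
```

```bash
python3 -m handwheel '[[[0.1,0,0,0],[0.1,0,0,0],[0,0,0,0],[0,0,0,0]]]'; python3 -m handwheel '[[[0.1,0,0,0],[0.1,0,0,0],[0,0,0,0],[0,0,0,0]]]';  python3 -m handwheel '[[[0.1,0,0,0],[0.1,0,0,0],[0,0,0,0],[0,0,0,0]]]'
```

```text
time: 18.48
tool_pos: [428.3, -210.8, 80.9]
tcp_rot: [-0.192, 1.57, -0.403]
contact_force: [-1.6, 1.2, 5.6]
grip_width: 11.6
time: 18.82
tool_pos: [428.3, -210.8, 79.0]
tcp_rot: [-0.248, 1.57, -0.459]
contact_force: [-1.3, 1.4, 8.2]
grip_width: 11.8
time: 19.15
tool_pos: [428.4, -210.8, 77.8]
tcp_rot: [-0.385, 1.57, -0.596]
contact_force: [-4.1, 2.5, 15.6]
grip_width: 12.2
```

```bash
python3 -m handwheel '[[[0.08,0,0,0],[0,0,0,0],[0,0,0,0],[0,0,0,0]]]'
python3 - <<'E'
from g import *
go(428.2,-210.6,78,77.95)
p,d=bot.capture("scene"); np.save('p6.npy',p); np.save('s6.npy',d)
crop(p,'pics/b1.png',230,170,390,290,5)
u,v=proj("scene",[428,-210.8,70])[0].astype(int); crop(p,'pics/b2.png',u-20,v-20,u+20,v+20,15)
print(bot.spot_point("scene","knob_bore"),bot.spot_point("scene","unit_drawer0_handle"),bot.spot_point("scene","salt"))
E
```

```text
time: 19.48
tool_pos: [428.4, -210.8, 77.7]
tcp_rot: [-0.407, 1.569, -0.618]
contact_force: [-5.2, 3.0, 23.1]
grip_width: 11.6
t 19.48 tcp [ 428.4 -210.8   77.7] xdir [ 0.001 -0.001 -1.   ] jaw 77.93 q6 -1.98 F [-5.2  3.  23.1] w 11.6
shift cm (tool axes now) [-0.03  0.02 -0.02]
turn about tool x -0.0 or 3.141
shift after turn [-0.03  0.02 -0.02]
[] [] [{'point': [314.7, 224.6], 'conf': 0.6}]
```

View pics/b1.png

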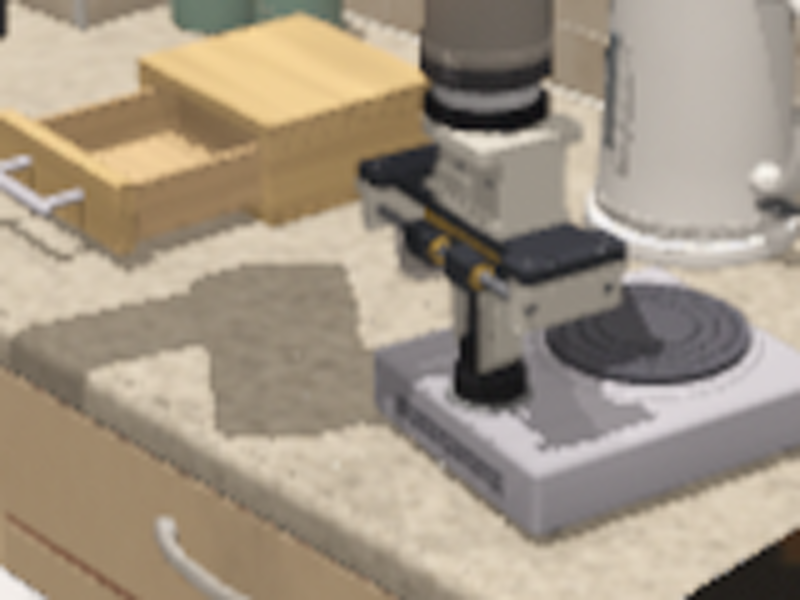

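View pics/b2.png

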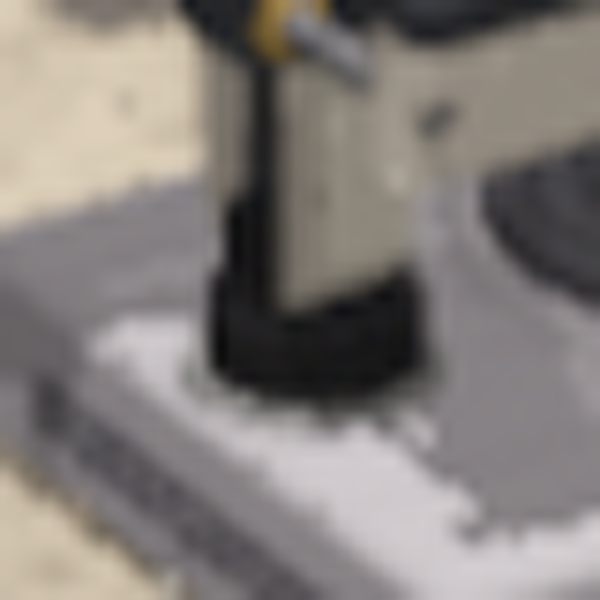

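```bash
python3 -m handwheel '[[[0,0,0,0],[0,0,0,0]]]'; python3 -c "
from plant import bot
print(bot.close_job())"
```

```text
time: 19.85
tool_pos: [428.4, -210.8, 77.7]
tcp_rot: [-0.414, 1.569, -0.624]
contact_force: [-5.0, 2.6, 22.1]
grip_width: 12.0
the job is handed in; nothing more can be done
None
```

I handed the job in at about 19.9 s. The knob is seated on the stem, and the arm was still gripping it and holding it pressed in.

**Drawer:** I pulled it by the bar handle until it stopped moving, with about 29 N on the pull axis. My estimate of the opening is about 115 ± 3 mm, against the stated stop at 117.6 mm. The last picture shows the handle where I left it. The force reading also showed an unexplained downward pull of up to 35 N while I was gripping the handle.

**Knob fit:** I turned the knob to the hotplate's yaw of about -12°. The silhouette fit in the drawer put the nose on the opposite side, but two later pictures of the held knob disagreed, and I followed those. The knob went down over the stem with no side contact and met the stem top at a tool height of about 84.2 mm, the height I expected for fully home.

**Press:** The force rose from about 4 N to 8 N over the spring travel. It then jumped to 22–23 N with almost no further movement, so the stem is at its stop. The tool is at a height of 77.7 mm and the grip width reads 12.0 mm.

**Checks that fell short:**
- The top camera was blocked, so everything was measured from the scene camera.
- In the last picture the gripper hides the salt shaker, but the detector placed it within about 1.5 pixels of its first position.
- I did not check the mug and jam jar again at the end.
- The detector did not find the knob or the handle in the last picture, so I judged those by eye and from the forces.

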